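# Put the bench wire winder into its green gear

### The job

Put the wire winder on the soldering bench into the gear with the green tag: take the shift lever by its yellow ball knob, move it across the neutral slot of the H-shaped gate and push it fully forward (away from the robot) into the lane that ends at the green tag. Do not engage any of the other three gears on the way, and let go of the lever.

Things in the scene. Friction and masses are not known exactly. Their poses are not given: they have to be found in the camera images.
- knob (a point): Centre of the yellow ball knob, 36 mm across, on the shift lever (12 mm steel rod) of the winder, a white machine with a blue wire spool. The rod rises through an H slot in the aluminium gate plate on the gearbox (top 160 mm above the bench, highest thing near the knob but 3 mm tags). Upright, the centre is 220 mm above the bench, over the middle of the H; the pivot is 210 mm below it.
- across (a joint): Sideways tilt of the lever, rad: 0 upright, + to the robot's left. Starts near 0. Lanes at +0.178 (left) and -0.178 (right): knob 37 mm to the side of the middle and 3 mm lower; stops at +-0.215. Slots are 24 mm wide, so the knob has about 8 mm of play to either side of a slot's centre line. Friction only (2 to 4 N at the knob), no spring: it stays where it is left.
- shift (a joint): Fore-and-aft tilt of the lever, rad: 0 in neutral, + forward (away from the robot). Starts near 0. It passes +-0.04 only inside a lane; fully forward is +0.18 (knob 37 mm forward of neutral and 6 mm lower than upright), fully back -0.18. Friction only (2 to 4 N at the knob), no spring: it stays where it is left.
- green_tag: Green tag, 28 x 30 x 3 mm, fixed on the gate plate beyond one lane's forward end; an orange one marks the other lane, left or right by chance. Origin: centre of its underside, 160 mm up. x: forward along the lanes (machine turned up to 17 deg); y: left, along the neutral slot. The H's middle is 58 mm back (-x) and 36 mm aside (-y if green is the left lane, +y if the right).

How it is judged (in metres and radians):
On the way:
1. the lever has been moved across the neutral slot to the green-tagged lane (y of knob in the frame of green_tag between -0.015 and 0.015 m and value of joint shift below 0.12 rad).
At the end, for the whole second after the job is handed in: The shift lever stands at rest in the lane with the green tag (knob within 15 mm of the tag's centre line), tipped forward by more than 0.13 rad of the full 0.18 (the last 10 mm of the knob's 37 mm travel) (y of knob in the frame of green_tag between -0.015 and 0.015 m and value of joint shift above 0.13 rad and velocity of joint shift between -0.05 and 0.05 rad/s and velocity of joint across between -0.05 and 0.05 rad/s); the robot touches nothing.
It fails at once if the lever is pulled back into one of the two rear gears (value of joint shift below -0.1 rad).
It fails at once if the lever is pushed forward into the gear with the orange tag (value of joint shift above 0.1 rad and (y of knob in the frame of green_tag above 0.04 m or y of knob in the frame of green_tag below -0.04 m)).
It also fails if it takes over 29 s, if anything falls off the work surface, if the arm or the gripper's body presses on something with over 40 N, if the wrist force passes 120 N, or if a joint passes its speed limit or range.

### The arm

A 6-joint arm with a two-finger parallel gripper is mounted at the origin on the work surface. World frame = base frame: x ahead of the robot, y to its left, z up, the work surface at z = 0. Lengths are in mm, angles in degrees, forces in N, time in s.
With the tool pointing down it reaches from about 225 to 875 mm from the base axis. Payload 3.4 kg.
Tool frame: the origin (TCP) lies between the finger pads; the fingertips stand 25 mm ahead of it and the grasp point (between the pads) lies 6 mm ahead of it (finger_overhang is the distance from the TCP to the fingertips, in mm); z points along the fingers, y is the direction in which the jaws open and shut (so a half turn about z gives the same grasp; the last joint's range is limited). The gripper opens to 85 mm and grips with 20 to 120 N. Pads are 22 mm wide; open, the fingers measure 114 mm over their backs; the gripper's body (76 mm by 85 mm) begins 54 mm behind the grasp point. The pads swing forward as they close: fully open they stand 13 mm farther back than shut.
Start: joints at [-74.943, 15.808, 86.224, -0, 77.962, -6.933], TCP at [215.308, -533.2, 256.328] pointing down, gripper open.
Joint ranges: [-165.64, 165.64], [-43.16, 119.46], [12.63, 154.43], [-67.54, 247.53], [6.08, 155.33], [-154.97, 154.97]. Speed limits (degrees/s): [147.25, 147.25, 180, 180, 180, 180].

### API

Orientations are given as a 3x3 rotation matrix whose columns are the frame's x, y, z axes.
In Python, from plant import * gives the robot as it stands. Calls block until the motion is done:
- goto(position, orientation): joint-space move of the TCP to a pose.
- move_straight(position, frame=None, max_speed=150): straight line of the TCP; frame=None keeps the orientation; max_speed is the mean speed in mm/s.
- move_j(angles): joint-space move.
- ungrasp() and close(squeeze=None): open the fingers fully, or close them until they stop; squeeze is the grip in N (None keeps the last).
- hold(seconds).
- solve_ik(position, orientation): joint angles nearest the present ones, or None.
- get_obs(): the state.
- camera(name): name is "side" or "top" or "wrist"; returns a dict with "image" (400x640x3 uint8, red, green, blue), "range_z" (400x640 float32, mm along the optical axis (not along the pixel's ray), 0 where there is no reading), "camera_matrix" (3x3 intrinsics, pixels), "k1" (the pictures are not rectified: a ray, as slopes to the right and down, at radius r is drawn at 1 + k1 r^2 times it, then the intrinsics apply), "xyz" and "attitude" of the camera in the world. Camera axes: x right, y up, looking along -z (the intrinsics and any distortion apply to the point x, -y, -z); pixel columns grow to the right and rows downward; lengths in mm; the calibration is good to about 2 mm. A picture is of the moment at which its call begins.
A pose or a line that the arm cannot do raises MotionError and nothing moves.
- sign_off(): hands the job in, once; it reports no verdict.
The state is a dict: "time": time; "joints": joint angles; "joint_velocities": joint speeds; "joint_torque": joint torques, N m; "ee_pos": TCP position; "ee_rot": TCP orientation; "ft_force": force on the tool from outside, world axes, zero at the start; "wrist_torque": the same for the moment, N m; "finger_gap": finger opening in mm.
Only numpy, scipy, OpenCV 4.12 (cv2) and the standard library are available. Lean on these libraries where they do the work, as an engineer would, in place of code of your own. Each camera call takes 0.05 s, during which the arm holds its last target.

## Working session

There is one attempt and no reset: what is moved stays moved. The work goes in short steps, each a Python script; the robot and the scene stay as the last script left them, time stands still between calls to the robot, and variables do not carry over. Pictures are saved under pics/ and viewed, and the job is handed in when it is done.

```bash
ls; mkdir -p pics
cat > h.py <<'E'
from plant import *
import numpy as np, cv2
def save(c,n,crop=None,s=1):
    im=c["image"]
    if crop: im=im[crop[1]:crop[3],crop[0]:crop[2]]
    im=cv2.resize(im,None,fx=s,fy=s,interpolation=cv2.INTER_CUBIC)
    cv2.imwrite("pics/"+n,im[:,:,::-1])
def ray(c,u,v):
    K=np.array(c["camera_matrix"]);xd=(u-K[0,2])/K[0,0];yd=(v-K[1,2])/K[1,1]
    x,y=xd,yd
    for _ in range(30):
        f=1+c["k1"]*(x*x+y*y);x,y=xd/f,yd/f
    return np.array(c["attitude"])@np.array([x,-y,-1.])
def at_z(c,u,v,z):
    d=ray(c,u,v);o=np.array(c["xyz"]);return o+d*(z-o[2])/d[2]
def at_depth(c,u,v,dep=None):
    if dep is None: dep=c["range_z"][int(round(v)),int(round(u))]
    return np.array(c["xyz"])+ray(c,u,v)*dep
E
python3 - <<'E'
from h import *
import pickle
o=get_obs();print(o["time"],o["ee_pos"],o["ee_rot"],o["finger_gap"],o["ft_force"])
for n in("top","side"):
    c=camera(n);pickle.dump(c,open(n+".pkl","wb"));save(c,n+"0.png");print(n,c["xyz"],c["attitude"],c["camera_matrix"],c["k1"])
E
```

```text
pics
0.0 [ 215.18001652 -532.71137704  255.41608296] [[ 9.27250471e-01  3.74441369e-01 -4.74191329e-04]
 [ 3.74441600e-01 -9.27248779e-01  1.78592534e-03]
 [ 2.29030998e-04 -1.83355707e-03 -9.99998293e-01]] 85.53317652366962 [ 0.04297506  1.27574759 -0.38994336]
top [460.96793976 -64.3145616  778.02412035] [[ 0.01190112  0.9828602  -0.18396791]
 [-0.99985654  0.00947951 -0.01403713]
 [-0.01205261  0.18410857  0.98283201]] [[431.93406989   0.         312.92744278]
 [  0.         431.93406989 201.42202144]
 [  0.           0.           1.        ]] -0.10218951590098517
side [ 393.93344439 -117.31979285  777.0589553 ] [[ 0.34721846  0.89578583 -0.2775015 ]
 [-0.93776529  0.33354443 -0.09666631]
 [ 0.00596677  0.2937956   0.95584964]] [[480.7947502    0.         317.28537158]
 [  0.         480.7947502  202.14588415]
 [  0.           0.           1.        ]] -0.11837631233191673
```

View pics/top0.png

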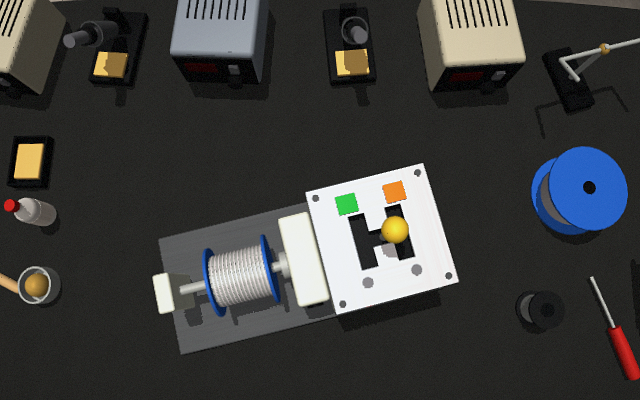

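View pics/side0.png

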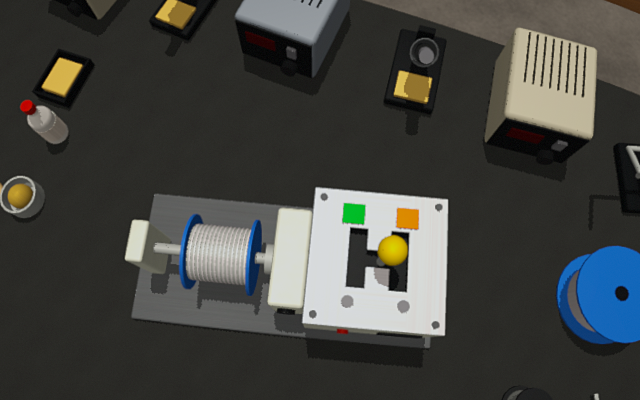

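The green tag is the left lane, at about (346,204) in top and (354,214) in side. The orange tag is at (394,191) in top, and the knob is at (395,229) in top and (393,251) in side. I'll enlarge both crops next.

```bash
python3 - <<'E'
import pickle
from h import *
t=pickle.load(open("top.pkl","rb"));s=pickle.load(open("side.pkl","rb"))
save(t,"topc.png",(300,160,460,320),4.5 if 0 else 3.7);save(s,"sidec.png",(300,180,460,340),3.7)
E
python3 - <<'E'
import pickle
from h import *
for n in("top","side"):
    c=pickle.load(open(n+".pkl","rb"));h=cv2.cvtColor(c["image"],cv2.COLOR_RGB2HSV)
    sub=np.zeros(h.shape[:2],bool);sub[165:300,305:450]=1
    for nm,lo,hi in(("green",50,75),("orange",8,17),("yellow",20,32)):
        m=(h[...,0]>=lo)&(h[...,0]<=hi)&(h[...,1]>130)&(h[...,2]>90)&sub
        k,l,st,ce=cv2.connectedComponentsWithStats(m.astype(np.uint8));i=1+np.argmax(st[1:,4]);u,v=ce[i]
        print(n,nm,ce[i],st[i],"depth",at_depth(c,u,v).round(1),"z163",at_z(c,u,v,163).round(1),"z220",at_z(c,u,v,219).round(1))
        if nm=="green":
            g=at_z(c,u,v,163)
        if nm=="orange":
            o=at_z(c,u,v,163);d=(g-o)[:2];print("dist",np.linalg.norm(d),"yaw",np.degrees(np.arctan2(-d[0],d[1])))
E
```

```text
top green [346.31404959 203.53719008] [335 193  24  22 363] depth [ 573.5 -103.9  162.5] z163 [ 573.4 -103.9  163. ] z220 [ 563.2 -100.3  219. ]
top orange [393.90437158 191.58469945] [383 181  23  22 366] depth [ 592.1 -173.6  161.5] z163 [ 591.8 -173.3  163. ] z220 [ 579.9 -163.4  219. ]
dist 71.85098000892746 yaw 14.810303948006592
top yellow [394.5388601  229.13298791] [381 216  27  27 579] depth [ 527.8 -160.2  235.6] z163 [ 536.8 -173.1  163. ] z220 [ 529.9 -163.2  219. ]
side green [353.47073171 213.13902439] [343 203  22  21 410] depth [ 574.7 -105.6  162.8] z163 [ 574.7 -105.6  163. ] z220 [ 558.2 -106.6  219. ]
side orange [407.04545455 227.40909091] [397 226  21   3  22] depth [ 580.5 -178.5  164. ] z163 [ 580.8 -178.6  163. ] z220 [ 563.8 -173.   219. ]
dist 73.27421811216263 yaw 4.85120165858706
side yellow [392.59046283 249.90462833] [377 235  31  30 713] depth [ 527.6 -163.6  235.1] z163 [ 545.4 -169.8  163. ] z220 [ 531.6 -165.   219. ]
```

View pics/topc.png

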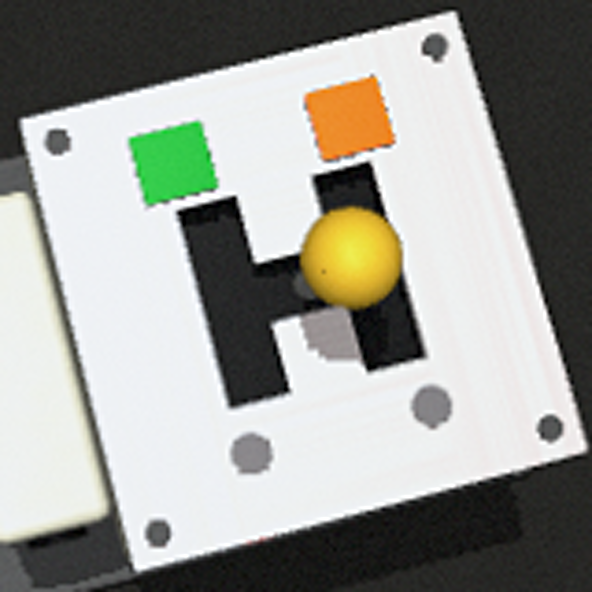

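View pics/sidec.png

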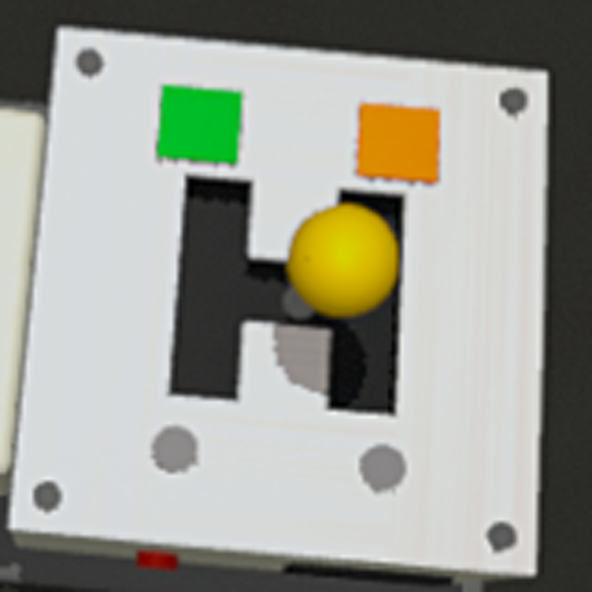

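In both crops green is the left tag and the lever is in the neutral slot. Tag spacing of 72 mm is right and the plate is turned about 15°. I'll refine the frame with the orange tag from the side view, crop (398,144), which is pixel (407.6,218.9).

Run:
```python
import pickle
from h import *
t=pickle.load(open("top.pkl","rb"));s=pickle.load(open("side.pkl","rb"))
P=lambda c,u,v,z=163:at_z(c,u,v,z)[:2]
f=lambda x,y,x0,y0:(x0+x/3.7-.35,y0+y/3.7-.35)
for n,c,g,o,x0,y0,cor in(("top",t,(346.3,203.5),(393.9,191.3),300,160,[(58,142),(435,46),(158,532),(550,428)]),("side",s,(353.5,213.3),f(398.5,143.5,300,180),300,180,[(90,62),(513,101),(47,496),(501,536)])):
    G=P(c,*g);O=P(c,*o);d=G-O
    q=[P(c,*f(*a,x0,y0),160) for a in cor]
    ang=lambda d:np.degrees(np.arctan2(-d[0],d[1]))
    yx=lambda d:np.degrees(np.arctan2(d[1],d[0]))
    print(n,G,O,"d",np.linalg.norm(d),"yaw",ang(d),"screw yaw",ang(q[0]-q[1]),ang(q[2]-q[3]),yx(q[0]-q[2]),yx(q[1]-q[3]),"screw mid",np.mean(q,0))
    th=np.radians(ang(d));fx=np.array([np.cos(th),np.sin(th)]);print("mid",(G+O)/2-58*fx)
```

```text
top [ 573.49593772 -103.85742233] [ 592.2319257  -173.34512006] d 71.9692808198702 yaw 15.089829684740057 screw yaw 15.106224493107572 14.780412573991018 14.754656158407608 14.92192065613472 screw mid [ 526.77621395 -154.04833462]
mid [ 526.86383802 -153.70059261]
side [ 574.45673188 -105.68228968] [ 592.74843983 -175.31725238] d 71.99732362800673 yaw 14.717948757541983 screw yaw 14.920167110473875 14.980204452631424 14.713839475718283 14.974211371115272 screw mid [ 528.42134329 -155.49424495]
mid [ 527.50566957 -155.23530574]
```

Everything agrees: yaw 14.9°, H middle (527.2, -154.5), knob about (530.7, -164). Next I'll move above the knob.

```bash
cat >> h.py <<'E'
th=np.radians(14.9);fx=np.array([np.cos(th),np.sin(th),0]);ly=np.array([-fx[1],fx[0],0]);mid=np.array([527.2,-154.5,0])
R=np.column_stack([fx,-ly,[0,0,-1.]])
def knobpos(x,y): return mid+x*fx+y*ly+np.array([0,0,10+np.sqrt(210**2-x*x-y*y)])
def tcp(x,y,dz=4): return knobpos(x,y)+[0,0,dz]
def loc(p): d=np.array(p)-mid; return d@fx,d@ly,p[2]
E
python3 - <<'E'
from h import *
p=get_obs()["ee_pos"]
move_straight([p[0],p[1],330])
a=np.array([530.7,-164,340]);print(solve_ik(a,R))
goto(a,R)
o=get_obs();print(o["time"],o["ee_pos"],o["joints"])
c=camera("wrist");save(c,"w1.png");c=camera("top");save(c,"t1.png")
E
```

```text
[-2.43498448e+01  1.21013800e+01  7.96179032e+01 -2.54444375e-14
  8.82807168e+01  5.07501552e+01]
2.5083 [ 530.44603512 -164.88697046  339.82297527] [-2.44231689e+01  1.21156884e+01  7.96232972e+01 -3.50152058e-02
  8.82749197e+01  5.07374894e+01]
```

View pics/w1.png

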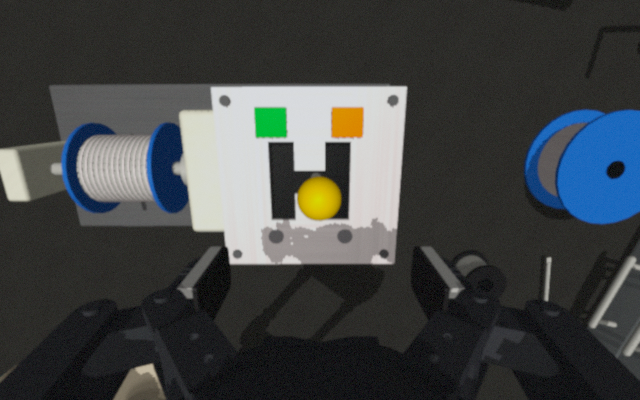

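The wrist view shows the knob at (320,198), midway between the fingers (inner faces about 222 and 420), and the machine is square with the tool. Now I'll descend, grip, and check the result.

Run:
```python
from h import *
move_straight(np.array([530.7,-164,223.5]),R)
o=get_obs();print(o["time"],o["ee_pos"],loc(o["ee_pos"]),o["ft_force"])
c=camera("wrist");save(c,"w2.png")
close(35)
o=get_obs();print(o["time"],o["finger_gap"],o["ee_pos"],o["ft_force"])
c=camera("wrist");save(c,"w3.png")
```

```text
3.5333 [ 531.29989923 -164.38839055  224.35410694] (np.float64(1.419415061023131), np.float64(-10.610122628804827), np.float64(224.3541069363489)) [-0.27190963  0.18043252 -0.04778699]
4.1167 34.08544201516366 [ 530.95036454 -164.0457449   224.02351965] [-0.21965829  0.890852    2.82252124]
```

View pics/w3.png

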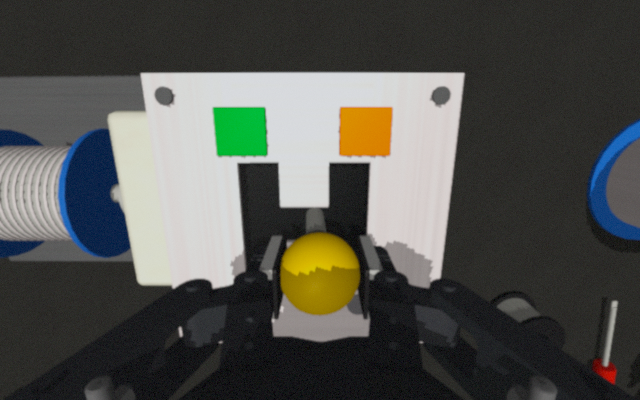

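The knob at (320,273) sits between the pads, with the gap at 34 mm. Next I'll move across along the arc.

Run:
```python
from h import *
for y in (-2,18,37):
    move_straight(tcp(0.5,y),R,max_speed=60)
    o=get_obs();print(o["time"],np.round(loc(o["ee_pos"]),1),o["ft_force"].round(1),round(o["finger_gap"],1))
c=camera("wrist");save(c,"w4.png")
c=camera("top");save(c,"t4.png",(280,140,480,290),4)
```

```text
4.45 [  0.9  -3.  224.6] [ 0.8 -3.9  2.7] 33.9
4.9333 [  1.5  16.1 225.3] [-0.4 -4.2  9.8] 34.1
5.4 [  1.1  36.1 221.8] [ 1.7 -4.   5.7] 34.3
```

View pics/w4.png

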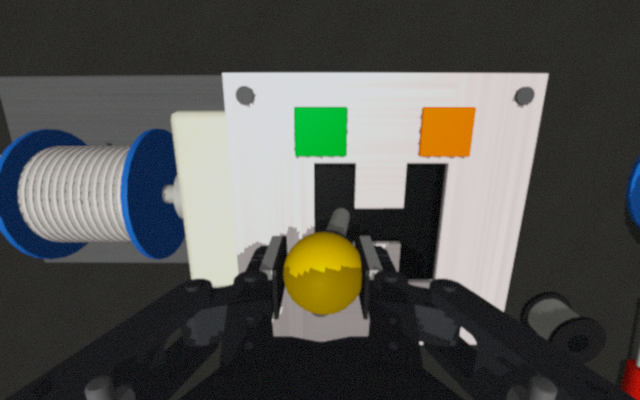

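View pics/t4.png

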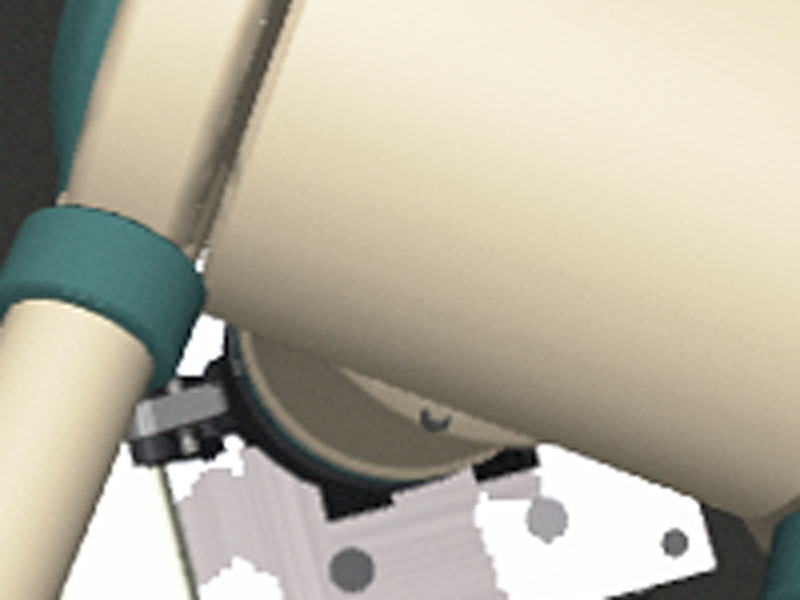

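The wrist view has the knob at u=322, in line with the green tag (u=321), and the rod is over the left lane. The top camera is blocked by the arm. Now I'll push forward.

Run:
```python
from h import *
for x in (8,18,28,36):
    move_straight(tcp(x,37),R,max_speed=60)
    o=get_obs();f=o["ft_force"];print(o["time"],np.round(loc(o["ee_pos"]),1),"fx,ly,z",round(f@fx,1),round(f@ly,1),round(f[2],1),round(o["finger_gap"],1))
    if f@fx<-25 or abs(f@ly)>25: print("stop");break
c=camera("wrist");save(c,"w5.png")
```

```text
5.775 [  8.2  36.  221.7] fx,ly,z -1.0 -3.6 6.9 34.2
6.0917 [ 17.9  37.1 220.6] fx,ly,z -1.0 -2.8 7.3 34.1
6.4083 [ 27.9  37.8 219.3] fx,ly,z -1.0 -1.1 7.2 34.5
6.6917 [ 35.7  38.2 217.9] fx,ly,z -1.2 -0.9 6.8 33.9
```

View pics/w5.png

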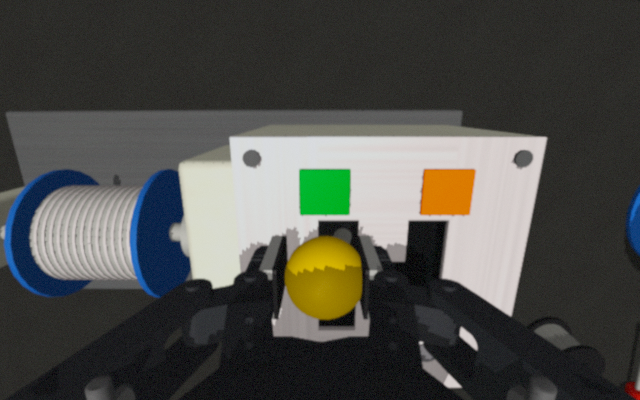

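The knob at (325,278) stayed in the pads, and the tool moved to 35.7 mm forward without side load. Now I'll release, retract, move clear and check.

Run:
```python
from h import *
ungrasp()
o=get_obs();print(o["time"],o["finger_gap"],o["ft_force"].round(1))
p=o["ee_pos"];move_straight([p[0],p[1],340])
c=camera("wrist");save(c,"w6.png")
move_j([-60]+list(get_obs()["joints"][1:]))
o=get_obs();print(o["time"],o["ee_pos"])
for n in("top","side"):
    c=camera(n);save(c,n+"6.png",(290,150,470,310),3.7)
    h=cv2.cvtColor(c["image"],cv2.COLOR_RGB2HSV);sub=np.zeros(h.shape[:2],bool);sub[165:300,305:450]=1
    m=(h[...,0]>=20)&(h[...,0]<=32)&(h[...,1]>130)&(h[...,2]>90)&sub
    k,l,st,ce=cv2.connectedComponentsWithStats(m.astype(np.uint8));i=1+np.argmax(st[1:,4]);print(n,ce[i],st[i],loc(at_z(c,*ce[i],213)))
```

```text
7.3 85.45228715267913 [-0.1 -0.7  0.5]
9.8 [ 339.99580869 -447.98269247  338.72436729]
top [353.60507246 214.23731884] [341 201  26  27 552] (np.float64(33.39814907744726), np.float64(36.86691816658855), np.float64(213.0))
side [355.24031008 220.80465116] [342 207  28  29 645] (np.float64(34.52699203952416), np.float64(35.09064296153891), np.float64(213.0))
```

View pics/top6.png

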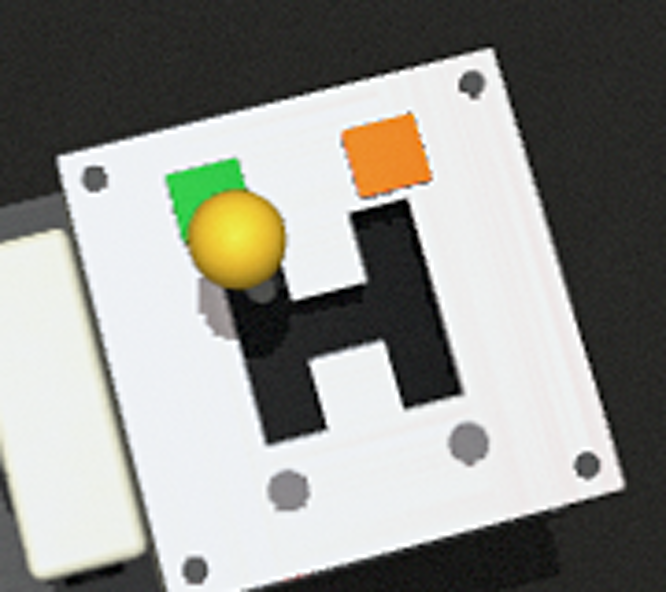

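View pics/side6.png

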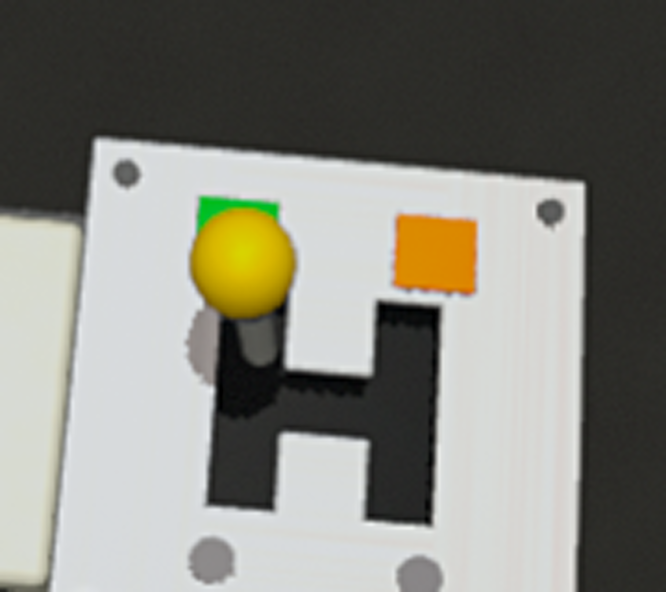

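Both views show the knob in front of the green tag, at top crop (237,240) and side crop (243,262). It measures 33–35 mm forward (27 mm needed) and 35–37 mm left of the middle (tag line at 36 mm). The robot is clear, so I'm handing in.

Run:
```python
from h import *
o=get_obs();print(o["time"],np.abs(o["joint_velocities"]).max(),o["ft_force"].round(1));sign_off()
```

```text
9.9 0.1255529027621989 [-0.5 -0.4 -0.1]
the job is handed in; nothing more can be done
```

The lever is in the green-tagged gear (the left lane), released, and the job was handed in at about 10 s of the 29 s allowed. I gripped the knob at 35 N, moved it left along the neutral slot and pushed it forward. I then opened the fingers and backed the arm clear.

- **Forward tilt:** after release the top camera put the knob 33.4 mm forward of neutral and the side camera 34.5 mm. That is about 0.16 rad against the 0.13 rad needed. I aimed just short of the 37 mm end stop, so it is about 3 mm shy of fully forward.
- **Lane position:** the knob is 35–37 mm left of the H's middle, within about 1 mm of the green tag's centre line. It never went into the orange lane or a rear gear.
- **Forces:** at the readings taken after each move, wrist force stayed at or below about 11 N. At hand-in the arm was at rest and clear.
- **Disagreements:** the two cameras differed by 1–2 mm, which fits the stated calibration. The fingers read 34 mm closed on the 36 mm knob, but pictures showed it held without slipping. My first automatic reading of the orange tag in the side view was wrong (only part of the tag was found), so I re-read it by eye. No other check failed.

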